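Couple the gas inlet, load the jars and purge

TASK

Get the incubator platform ready: take the yellow dust cap off the gas inlet adaptor and put it in the steel dish, push the camlock coupling fully home on the adaptor with its arms still up, then swing its two red-sleeved cam arms fully down one after the other. Stand every sample jar upright inside the rim of the white incubator platform, and only when both arms are locked and all the jars are in, press the yellow spring pedal down to its stop, hold it there for about a second and let it come back up. Do not disturb the beaker, the data logger or the amber bottle.

Things in the scene. Friction and masses are not known exactly. Their poses are not given: they have to be found in the camera images.
- adaptor: fixed gas inlet: 80 x 80 x 12 mm grey base plate on the bench with an upright steel riser (28 mm diameter) ending in a grooved adaptor 37 mm in diameter: collar from 80 to 94 mm above the bench, groove (28 mm diameter) from 94 to 114 mm, lip from 114 to 127 mm with a 6 mm bevel to 26 mm at the top. Origin on the bench, under the centre of the riser; z up
- adaptor_seat (a point): point on the riser's axis, 85 mm above the bench, where the coupling's origin lies when it is fully home
- coupling: loose camlock coupling, 0.4 kg, mouth down: aluminium cup 54 mm outside, 40 inside diameter, 47 tall, 42 deep, topped by a white 30 x 30 mm housing (sides along its x, y) from 48 to 103 mm above the mouth: grip this. Origin: centre of the mouth, z up; cam arms on +y and -y sides. Any yaw fits, 1.5 mm clearance; home when its inner ceiling rests on the adaptor's top
- cam_a (a joint): steel lever with red sleeve, 18 wide, 8 thick, 62 mm from pivot to end. Level pivot pin along the coupling's x, at (0, 28, 22) mm in its frame. 0: arm points out (+y side), 35 deg above level; grows swinging down; stop 1.745 rad, 65 deg below level. Friction holds it anywhere (2 N at mid-sleeve moves it). Its cam enters the groove; if the coupling is not home it strikes the lip and stops early
- cam_a_tip (a point): point on the centre line of the +y arm, 62 mm from its pivot pin, at the end of the red sleeve
- cam_b (a joint): steel lever with red sleeve, 18 wide, 8 thick, 62 mm from pivot to end. Level pivot pin along the coupling's x, at (0, -28, 22) mm in its frame. 0: arm points out (-y side), 35 deg above level; grows swinging down; stop 1.745 rad, 65 deg below level. Friction holds it anywhere (2 N at mid-sleeve moves it). Its cam enters the groove; if the coupling is not home it strikes the lip and stops early
- cam_b_tip (a point): point on the centre line of the -y arm, 62 mm from its pivot pin, at the end of the red sleeve
- dust_cap: loose yellow plastic dust cap, 50 g, resting on the adaptor: cup 47 mm outside diameter, 40 mm inside, 24 mm tall, 20 mm deep, with an upright grip tab 12 mm (its x) by 32 mm (its y) from 24 to 52 mm above the underside. Origin at the centre of its underside (mouth), z up
- dish: fixed square steel dish, 130 x 130 mm outside, 25 mm high, walls and floor about 4 mm; origin at the centre of its underside
- platform: fixed white incubator platform, 200 x 200 mm outside, rim 26 mm high and 5 mm thick, dark wire-grid deck 190 x 190 mm inside, its top 12 mm above the bench; origin at the centre of its underside on the bench, sides along its x and y
- platform_deck (a point): centre of the deck's top
- jar1: sample jar, green glass with white screw cap and paper band, 50 mm diameter (glass part 48), 60 mm tall, about 0.14 kg; origin at the centre of its underside, z up. May be absent
- jar2: sample jar, green glass with white screw cap and paper band, 50 mm diameter (glass part 48), 60 mm tall, about 0.14 kg; origin at the centre of its underside, z up. May be absent
- jar3: sample jar, green glass with white screw cap and paper band, 50 mm diameter (glass part 48), 60 mm tall, about 0.14 kg; origin at the centre of its underside, z up. May be absent
- jar4: sample jar, green glass with white screw cap and paper band, 50 mm diameter (glass part 48), 60 mm tall, about 0.14 kg; origin at the centre of its underside, z up. May be absent
- pedal (a joint): yellow spring pedal, plate 56 mm wide and 112 mm long on a dark base 130 x 80 mm; hinged 22 mm above the bench, 52 mm along +x from the base's centre, its free end rising towards -x. 0 at rest (plate sloping 17 deg), grows as it is pressed, stop at 0.25 rad; the spring takes about 6 N at the pad to start and 12 N at the stop, and brings it back
- pedal_pad (a point): centre of the black rubber pad on top of the pedal, 81 mm from the hinge line horizontally, about 54 mm above the bench at rest and 33 mm when the pedal is at its stop. Its x axis is the base's x axis at rest, y along the hinge
- beaker: bystander: glass beaker, 70 mm diameter, 90 mm tall; origin at the centre of its underside
- logger: bystander: white data logger box 50 x 65 x 30 mm with black face; origin at the centre of its underside
- reagent: bystander: amber bottle with blue cap, 64 mm diameter, 150 mm tall; origin at the centre of its underside
Things that resemble listed ones, but are neither listed nor needed, are in the scene too. Leave any blue or pink look-alike of the jar1 alone.

How it is judged:
On the way, in this order (a step that is already met when the one before it is completed fails the run):
1. the dust cap lies in the dish (x of dust_cap in the frame of dish between -0.06 and 0.06 m and y of dust_cap in the frame of dish between -0.06 and 0.06 m and z of dust_cap in the frame of dish below 0.045 m), for 0.2 s.
2. the coupling is fully home on the adaptor with both arms still up (distance between coupling and adaptor_seat below 0.005 m and angle between coupling's own z axis and vertical below 0.08 rad and value of joint each of cam_a, cam_b below 1 rad), for 0.2 s.
3. one cam arm is fully down, the coupling home (distance between coupling and adaptor_seat below 0.005 m and angle between coupling's own z axis and vertical below 0.08 rad and value of joint any of cam_a, cam_b above 1.55 rad), for 0.2 s.
4. both cam arms are fully down, the coupling home (distance between coupling and adaptor_seat below 0.005 m and angle between coupling's own z axis and vertical below 0.08 rad and value of joint each of cam_a, cam_b above 1.55 rad), for 0.2 s.
5. the pedal is held at its stop, with both arms down and every jar standing on the platform (all of step 4 and value of joint pedal above 0.21 rad and x of jar1 in the frame of platform between -0.085 and 0.085 m and y of jar1 in the frame of platform between -0.085 and 0.085 m and z of jar1 in the frame of platform between 0.006 and 0.02 m and angle between each of jar1, jar2, jar3, jar4's own z axis and vertical below 0.15 rad and x of jar2 in the frame of platform between -0.085 and 0.085 m and y of jar2 in the frame of platform between -0.085 and 0.085 m and z of jar2 in the frame of platform between 0.006 and 0.02 m and x of jar3 in the frame of platform between -0.085 and 0.085 m and y of jar3 in the frame of platform between -0.085 and 0.085 m and z of jar3 in the frame of platform between 0.006 and 0.02 m and x of jar4 in the frame of platform between -0.085 and 0.085 m and y of jar4 in the frame of platform between -0.085 and 0.085 m and z of jar4 in the frame of platform between 0.006 and 0.02 m), for 0.4 s.
At the end, for the whole second after the job is handed in: Coupling within 5 mm of its seat and upright, both cam arms past 1.55 rad; dust cap in the dish; every jar present upright (0.15 rad) on the platform deck, its centre within 85 mm of the middle along each side; pedal back up (below 0.05 rad); all at rest (all of step 1 and all of step 4 and value of joint pedal below 0.05 rad and x of jar1 in the frame of platform between -0.085 and 0.085 m and y of jar1 in the frame of platform between -0.085 and 0.085 m and z of jar1 in the frame of platform between 0.006 and 0.02 m and angle between each of jar1, jar2, jar3, jar4's own z axis and vertical below 0.15 rad and x of jar2 in the frame of platform between -0.085 and 0.085 m and y of jar2 in the frame of platform between -0.085 and 0.085 m and z of jar2 in the frame of platform between 0.006 and 0.02 m and x of jar3 in the frame of platform between -0.085 and 0.085 m and y of jar3 in the frame of platform between -0.085 and 0.085 m and z of jar3 in the frame of platform between 0.006 and 0.02 m and x of jar4 in the frame of platform between -0.085 and 0.085 m and y of jar4 in the frame of platform between -0.085 and 0.085 m and z of jar4 in the frame of platform between 0.006 and 0.02 m and linear speed of each of jar1, jar2, jar3, jar4, coupling, dust_cap below 0.02 m/s); the robot touches nothing.
It fails at once if the pedal is pressed before both cam arms are down (value of joint pedal above 0.15 rad and value of joint any of cam_a, cam_b below 1.5 rad).
It fails at once if a bystander (beaker, logger, amber bottle) is moved more than 30 mm or tipped (distance of any of beaker, logger, reagent from where it was at the start of the episode above 0.03 m or angle between any of beaker, logger, reagent's own z axis and vertical above 0.3 rad).
Of jar1, jar2, jar3, jar4 only 2 to 4 are there at a start; the rules pass over those that are not, and their reading is None.
At some moment in a run one of jar1, jar2, jar3, jar4 may be knocked a few centimetres aside while the robot is not near it.
It also fails if it takes over 210 s, if anything falls off the work surface, if the arm or the gripper's body presses on something with over 40 N, if the wrist force passes 120 N, or if a joint passes its speed limit or range.

ROBOT

A 6-joint arm with a two-finger parallel gripper is mounted at the origin on the work surface. World frame = base frame: x ahead of the robot, y to its left, z up, the work surface at z = 0. Lengths are in m, angles in rad, forces in N, time in s.
With the tool pointing down it reaches from about 0.375 to 0.975 m from the base axis. Payload 3.8 kg.
Tool frame: the origin (TCP) lies on the centre line of the jaws, within the pads' length; the fingertips stand 14 mm ahead of it and the grasp point (between the pads) lies 5 mm behind it; z points along the fingers, y is the line along which they close (so a half turn about z gives the same grasp; the last joint's range is limited). The gripper opens to 85 mm and grips with 20 to 120 N. Pads are 22 mm wide; open, the fingers measure 114 mm over their backs; the gripper's body (76 mm by 85 mm) begins 54 mm behind the grasp point. The pads swing forward as they close: fully open they stand 13 mm farther back than shut.
Start: joints at [1.087, 0.264, 1.604, -0, 1.274, -0.037], TCP at [0.292, 0.609, 0.245] pointing down, gripper open.
Joint ranges: [-2.63, 2.63], [-0.94, 2.18], [0.31, 2.57], [-1.31, 4.45], [0, 2.66], [-2.55, 2.55]. Speed limits (rad/s): [2.57, 2.57, 3.14, 3.14, 3.14, 3.14].

INTERFACE

Orientations are given as a rotation vector (axis times angle).
In Python, from workcell import bot, eyes, spot_in gives the robot as it stands.
- The arm moves only by the tool carry_out, never from a script. Its argument "series" is text: rows parted by semicolons, each of 4 numbers parted by spaces: the shift along the world's x, y, z in m, then the turn about the world's z in degrees. In form: tx ty tz roll; .... A call has 1 to 20 rows; each row shifts and turns the commanded pose from where the row before left it; what a row does not reach is not made up. A row lasts 1/8 s, in which the tool goes at most 62.5 mm and 10.7 degrees, less where a joint would pass 70% of its speed; a pose out of reach is approached as far as the arm can. A call is refused whole if a number of a shift passes 0.0625 or a number of a turn 10.7, either way. A call with a gripper value outside its range is refused whole. "jaw" is the gripper command: -1 is shut, 1 is fully open, values between are in proportion, set as the call begins (left out, the last holds). The fingers move at their own pace and stop on an object; "grip_force" is the grip in N (left out, the last holds). Time passes only in rows, so rows that do not move let the fingers close. It gives the time, the measured TCP pose, the force, the opening and the grip force at its end, in the units of the state.
- bot.read_state(): the state, without advancing time (a new reading comes with each control period).
- eyes.read_camera(name): name is "side" or "top" or "wrist"; returns (picture, depth): 400x640x3 uint8, blue, green, red; 400x640 float32, m along the optical axis (not along the pixel's ray), 0 where there is no reading.
- eyes.get_calibration(name): a dict with "K" (3x3 intrinsics, pixels), "position" and "rotation" of the camera in the world; the wrist camera has in their place "T_tool_cam" (4x4, takes a point from camera to tool coordinates, whose origin is the TCP and whose axes are the flange's). Camera axes: x right, y down, z forward; pixel columns grow to the right and rows downward; lengths in m; the calibration is good to about 2 mm. A picture is of the moment at which its call begins: read the wrist's pose just before it. get_calibration takes no time and is no camera call.
- bot.finish_job(): hands the job in; it is judged then, once.
Trained networks look in the newest picture that a camera, given by its name, has taken for a name from the list of things; names that differ only in an ending like _2 or _b are one class to them, and where a whole thing is asked for, a point or a joint stands for the part that bears it (a point fixed in the world has none). Each returns a list of dicts, best first, with "score" (0 to 1); they miss things now and then, are a little off and sometimes report something else, mostly with a low value. They report only what shows in the picture. A call takes as long as a camera call. They do not tell look-alikes from the thing itself.
- spot_in(camera, target): "rect" ([centre column, centre row, width, height] in pixels, round what is visible of it).
The state is a dict: "time": time; "q": joint angles; "joint_vel": joint speeds; "joint_torque": joint torques, N m; "tool_pos": TCP position; "tcp_rot": TCP orientation; "wrist_force": force on the tool from outside, world axes, zero at the start; "torque": the same for the moment, N m; "width": opening from 0.0 (shut) to 1.0 (fully open); "grip_force": force on a finger pad.
Only numpy, scipy, OpenCV 4.12 (cv2) and the standard library are available. Lean on these libraries where they do the work, as an engineer would, in place of code of your own. Each camera call takes 0.05 s, during which the arm holds its last target. There are 200 camera calls.

## Working session

There is one attempt and no reset: what is moved stays moved. The work goes in short steps, Python scripts to look and compute and a tool call to move; the robot and the scene stay as the last step left them, time stands still between calls to the robot, and variables do not carry over. Pictures are saved under pics/ and viewed, at most 14 in all, crops included, and the job is handed in when it is done.

Besides the shell and the picture viewer there is one more tool, called after "Emit:" by a JSON object that holds its "op" and its "data". carry_out: Moves the arm, as the interface text tells. Its arguments: {"type":"object","properties":{"series":{"type":"string"},"jaw":{"type":"number"},"grip_force":{"type":"number"}},"required":["series"]}

```bash
ls; mkdir -p pics; cat > h.py <<'E'
import numpy as np, cv2
from workcell import bot, eyes, spot_in
from scipy.spatial.transform import Rotation as R
def cam(name):
    s=bot.read_state(); im,d=eyes.read_camera(name); c=eyes.get_calibration(name)
    K=np.array(c["K"])
    if name=="wrist":
        T=np.eye(4);T[:3,:3]=R.from_rotvec(s["tcp_rot"]).as_matrix();T[:3,3]=s["tool_pos"];T=T@np.array(c["T_tool_cam"])
    else:
        T=np.eye(4);r=np.array(c["rotation"]);T[:3,:3]=r if r.shape==(3,3) else R.from_rotvec(r).as_matrix();T[:3,3]=c["position"]
    return im,d,K,T
def cloud(d,K,T):
    v,u=np.mgrid[:d.shape[0],:d.shape[1]]
    P=np.stack([(u-K[0,2])/K[0,0]*d,(v-K[1,2])/K[1,1]*d,d],-1)@T[:3,:3].T+T[:3,3]
    P[d<=0]=np.nan
    return P
E
python3 - <<'E'
from h import *
print(bot.read_state())
for n in("top","side"):
    im,d,K,T=cam(n); cv2.imwrite(f"pics/{n}0.png",im); P=cloud(d,K,T); np.save(f"{n}0.npy",P); print(n,T.round(3).tolist(),K[0,0])
    for t in("adaptor","coupling","dust_cap","dish","platform","jar1","pedal","cam_a","beaker","logger","reagent"):
        for r in spot_in(n,t)[:7]:
            if r["score"]<.3: continue
            u,v=[int(x) for x in r["rect"][:2]]
            print(n,t,round(r["score"],2),np.round(r["rect"]).astype(int),P[min(v,399),min(u,639)].round(3))
E
```

```text
pics
{'time': 0.0, 'q': array([ 1.08711365e+00,  2.64742918e-01,  1.60537966e+00, -3.24708241e-05,
        1.27365755e+00, -3.68828129e-02]), 'joint_vel': array([-1.24750580e-03, -1.47746870e-04,  9.93056391e-06, -3.79719754e-04,
       -2.71944579e-04,  1.36868427e-04]), 'joint_torque': array([-2.24065494e-03, -5.15098786e+01, -3.67321336e+01, -1.19175738e-04,
        1.27254595e-02, -3.56884890e-06]), 'tool_pos': array([0.29133528, 0.60812792, 0.2439658 ]), 'tcp_rot': array([-0.69587527, -3.06300547,  0.00333232]), 'wrist_force': array([ 0.68456359, -0.32017202,  0.30554074]), 'torque': array([ 0.03698762, -0.0303831 , -0.02424704]), 'grip_force': 0.0, 'width': 0.9985934229081147}
top [[0.021, -0.99, 0.139, 0.367], [-1.0, -0.02, 0.012, -0.092], [-0.009, -0.139, -0.99, 1.321], [0.0, 0.0, 0.0, 1.0]] 497.25399463846816
top adaptor 0.78 [295 198  34  30] [ 0.549 -0.024  0.115]
top adaptor 0.61 [386 247  24  16] [ 0.437 -0.254  0.067]
top coupling 0.77 [381 167  74  24] [ 0.639 -0.239  0.081]
top coupling 0.33 [174 226  93  83] [0.487 0.301 0.011]
top dust_cap 0.87 [292 188  14  18] [ 0
[... 1436 characters left out ...]
 0.525 -0.361  0.06 ]
side jar1 0.97 [350 297  21  34] [ 0.421 -0.383  0.064]
side jar1 0.78 [370 330  21  38] [ 0.401 -0.477  0.06 ]
side jar1 0.76 [322 271  18  28] [ 0.418 -0.271  0.051]
side jar1 0.75 [319 348  21  39] [ 0.287 -0.454  0.061]
side jar1 0.59 [275 210  16  21] [0.451 0.03  0.049]
side pedal 0.95 [307 238  38  21] [ 0.458 -0.138  0.05 ]
side cam_a 0.63 [398 248  16   8] [ 0.639 -0.31   0.049]
side beaker 0.89 [373 192  20  32] [ 0.752 -0.074  0.061]
side beaker 0.54 [385 232  45  41] [ 0.645 -0.253  0.066]
side logger 0.5 [289 158  16  14] [0.671 0.321 0.032]
side reagent 0.56 [430 292  35  57] [ 0.551 -0.493  0.099]
side reagent 0.38 [314 180  47  33] [ 0.563 -0.019  0.144]
```

```bash
python3 - <<'E'
import cv2
a=cv2.imread("pics/top0.png")[90:340,130:510]; cv2.imwrite("pics/top0c.png",cv2.resize(a,(798,525),interpolation=cv2.INTER_CUBIC))
a=cv2.imread("pics/side0.png")[130:380,220:480]; cv2.imwrite("pics/side0c.png",cv2.resize(a,(624,600),interpolation=cv2.INTER_CUBIC))
E
```

```text
(no output)
```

View pics/top0c.png

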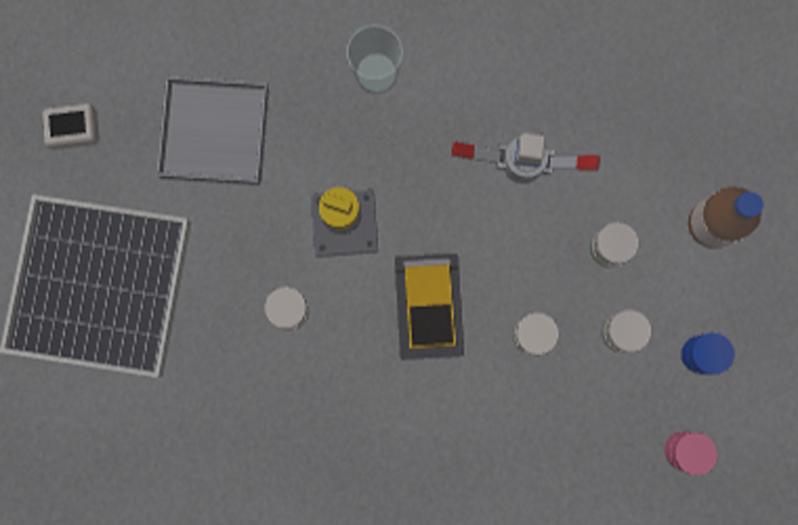

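View pics/side0c.png

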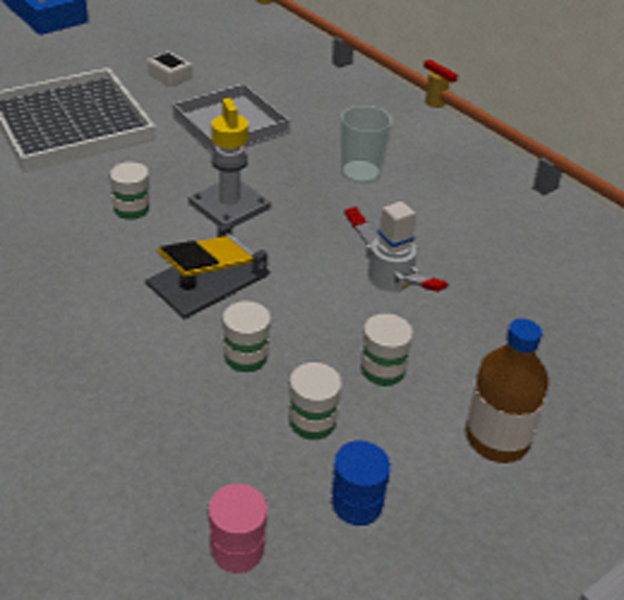

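Top crop: dust cap on the adaptor at full-image pixel (291,188), coupling at (382,163) with red arms left and right, dish (232,153), platform (176,225), pedal (335,236). Candidates for the jars: white-capped ones at (265,237), (385,248), (429,250), (422,207), and look-alikes blue (466,257) and pink (457,306). By the description I choose the four white-capped ones. In the side view they show green glass and a paper band.

```bash
python3 - <<'E'
from h import *
P=np.load("top0.npy"); im=cv2.imread("pics/top0.png")
hsv=cv2.cvtColor(im,cv2.COLOR_BGR2HSV)
v,u=np.mgrid[:400,:640]
def sel(x,y,r,z0,z1,Q=P): return (np.hypot(Q[...,0]-x,Q[...,1]-y)<r)&(Q[...,2]>z0)&(Q[...,2]<z1)
def rep(n,m,Q=P):
    q=Q[m]; (c,s,a)=cv2.minAreaRect((q[:,:2]*1000).astype(np.float32)); print(n,m.sum(),"mean",q.mean(0).round(4),"med z",np.median(q[:,2]).round(4),"rect",np.round(c,1),np.round(s,1),round(a,1))
S=np.load("side0.npy")
for Q,n in((P,"top"),(S,"side")):
    print(n)
    rep("tab",sel(.56,-.022,.04,.142,.17,Q),Q)
    rep("cap",sel(.56,-.022,.04,.112,.14,Q),Q)
    rep("plate",sel(.555,-.022,.075,.008,.02,Q),Q)
    rep("hous",sel(.645,-.25,.05,.094,.12,Q),Q)
    rep("cup",sel(.645,-.25,.04,.04,.054,Q),Q)
    hs=cv2.cvtColor(cv2.imread(f"pics/{n}0.png"),cv2.COLOR_BGR2HSV)
    red=((hs[...,0]<8)|(hs[...,0]>172))&(hs[...,1]>160)
    for y in(-.18,-.31): rep("red",red&sel(.655,y,.05,.01,.1,Q),Q)
    for x,y in((.459,.052),(.437,-.252),(.432,-.363),(.541,-.346)): rep("jar",sel(x,y,.04,.052,.075,Q),Q)
    rep("dishrim",sel(.68,.159,.11,.017,.035,Q),Q)
    rep("platrim",sel(.49,.295,.155,.02,.036,Q),Q)
    yel=(hs[...,0]>18)&(hs[...,0]<35)&(hs[...,1]>150)
    rep("pedyel",yel&sel(.48,-.13,.1,.01,.1,Q),Q)
    rep("pedbase",sel(.48,-.13,.09,.006,.1,Q),Q)
    rep("beaker",sel(.78,-.06,.06,.02,.12,Q),Q)
E
```

```text
top
tab 80 mean [ 0.5694 -0.0148  0.1573] med z 0.1585 rect [570.3 -14.5] [31.8 12. ] 71.7
cap 218 mean [ 0.5674 -0.0155  0.1306] med z 0.131 rect [570.4 -14.6] [46. 44.] 0.6
plate 540 mean [ 0.5618 -0.0181  0.0127] med z 0.0127 rect [561.  -26.8] [101.  112.7] 2.9
hous 145 mean [ 0.6522 -0.2411  0.1023] med z 0.1024 rect [ 652.7 -241.4] [29.6 29.7] 82.5
cup 137 mean [ 0.6449 -0.2379  0.0476] med z 0.0472 rect [ 646.8 -247.3] [68.3 46.9] 65.3
red 50 mean [ 0.6616 -0.1618  0.0428] med z 0.0427 rect [ 661.8 -162.9] [24.4 14.8] 85.0
red 51 mean [ 0.6473 -0.3155  0.0519] med z 0.0522 rect [ 648. -316.] [21.7 14.7] 87.0
jar 306 mean [0.4575 0.0509 0.0603] med z 0.0601 rect [457.3  51. ] [48.3 46.5] 46.8
jar 308 mean [ 0.4324 -0.2534  0.0604] med z 0.0604 rect [ 432.7 -253.5] [47.6 48.4] 45.7
jar 317 mean [ 0.438  -0.3641  0.0602] med z 0.0603 rect [ 438.4 -364.9] [48.1 48.4] 2.1
jar 303 mean [ 0.5446 -0.3501  0.0602] med z 0.0603 rect [ 544.8 -350.8] [47.8 48.9] 26.0
dishrim 378 mean [0.6872 0.1591 0.0241] med z 0.0242 rect [685.9 156.6] [131.1 131.7] 87.4
platrim 710 mean [0.4845 0.2972 
[... 1080 characters left out ...]
0.0601] med z 0.0606 rect [ 432.6 -252.9] [50.1 45.9] 54.8
jar 316 mean [ 0.4361 -0.3661  0.0599] med z 0.0604 rect [ 437.9 -364.4] [49.6 48.6] 80.9
jar 268 mean [ 0.5422 -0.3524  0.0598] med z 0.0603 rect [ 544.5 -350.7] [49.4 48.5] 26.7
dishrim 225 mean [0.6914 0.1649 0.023 ] med z 0.0232 rect [685.1 158.9] [135.8 134.4] 87.7
platrim 393 mean [0.4817 0.2853 0.0254] med z 0.0259 rect [507.8 290.9] [208.6 251.5] 82.3
pedyel 252 mean [ 0.4744 -0.1283  0.0396] med z 0.0372 rect [ 465.6 -124.2] [103.2  63.6] 4.0
pedbase 1080 mean [ 0.4597 -0.131   0.0257] med z 0.0193 rect [ 465.3 -122.7] [128.2  83.2] 5.2
beaker 508 mean [ 0.7643 -0.0548  0.0648] med z 0.0687 rect [769.4 -48.4] [70.8 68.7] 4.7
```

Emit:
{"op": "carry_out", "data": {"series": ".02 -.0445 0 -5.9;.02 -.0445 0 -5.9;.02 -.0445 0 -5.9;.02 -.0445 0 -5.9;.02 -.0445 0 -5.9;.02 -.0445 0 -5.9;.02 -.0445 0 -5.9;.02 -.0445 0 -5.9;.02 -.0445 0 -5.9;.02 -.0445 0 -5.9;.02 -.0445 0 -5.9;.02 -.0445 0 -5.9;.02 -.0445 0 -5.9;.02 -.0445 0 -5.9;0 0 0 0;0 0 0 0", "jaw": 1}}

```text
time: 3.2
tool_pos: [0.5714, -0.0141, 0.2451]
tcp_rot: [-2.544, -1.842, 0.0]
wrist_force: [-0.4, 0.9, 0.2]
width: 0.999
grip_force: 0.0
```

```bash
cat >> h.py <<'E'
def sel(Q,x,y,r,z0,z1): return (np.hypot(Q[...,0]-x,Q[...,1]-y)<r)&(Q[...,2]>z0)&(Q[...,2]<z1)
def rep(n,m,Q):
    q=Q[m]
    if len(q)<5: print(n,"few",len(q)); return
    (c,s,a)=cv2.minAreaRect((q[:,:2]*1000).astype(np.float32)); print(n,m.sum(),"mean",q.mean(0).round(4),"rect",np.round(c,1),np.round(s,1),round(a,1))
def st():
    s=bot.read_state(); y=R.from_rotvec(s["tcp_rot"]).as_matrix()[:,1]
    print("t",round(s["time"],2),"tcp",s["tool_pos"].round(4),"yaw",round(np.degrees(np.arctan2(y[1],y[0])),1),"F",s["wrist_force"].round(1),"w",round(s["width"],3),"gf",round(s["grip_force"],1),"q",np.round(s["q"],2))
E
python3 - <<'E'
from h import *
st()
im,d,K,T=cam("wrist"); cv2.imwrite("pics/w1.png",im); Q=cloud(d,K,T)
rep("tab",sel(Q,.57,-.0145,.04,.150,.17),Q); rep("cap",sel(Q,.57,-.0145,.04,.12,.14),Q)
rep("plate",sel(Q,.57,-.0145,.075,.008,.02),Q)
P=np.load("top0.npy"); im=cv2.imread("pics/top0.png")
m=sel(P,.485,.297,.16,.02,.036)&~sel(P,.687,.159,.12,0,.1); rep("plat",m,P)
print(spot_in("wrist","dust_cap")[:2])
E
```

```text
t 3.2 tcp [ 0.5714 -0.0141  0.2451] yaw -18.2 F [-0.4  0.9  0.2] w 0.999 gf 0.0 q [-0.07  0.07  1.83  0.    1.24  0.25]
tab 828 mean [ 0.5723 -0.014   0.1586] rect [571.9 -15. ] [31.8 11.9] 72.1
cap 2077 mean [ 0.5729 -0.0119  0.1308] rect [572.5 -14.6] [44.8 46.1] 71.5
plate 2709 mean [ 5.776e-01 -2.000e-04  1.220e-02] rect [571.6 -15.5] [80.1 80.1] 5.8
plat 707 mean [0.4839 0.2975 0.0259] rect [483.7 294.8] [203.3 200.1] 82.3
[{'rect': [321.9, 201.0, 58.1, 66.8], 'score': 0.94}]
```

View pics/w1.png

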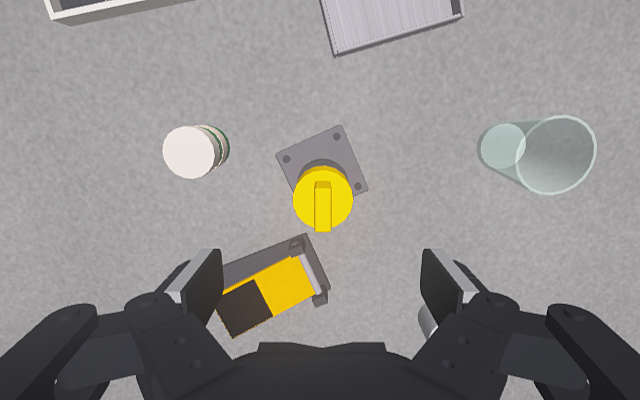

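The wrist picture shows the cap at (322,200), with its tab lined up between the jaws. The beaker is off to the right and clear.

Emit:
{"op": "carry_out", "data": {"series": "0 -.0005 -.03 0;0 0 -.03 0;0 0 -.025 0;0 0 -.012 0;0 0 0 0;0 0 0 0"}}

```text
time: 4.05
tool_pos: [0.5725, -0.0145, 0.1496]
tcp_rot: [2.543, 1.842, 0.003]
wrist_force: [0.3, 0.8, -0.0]
width: 1.003
grip_force: 0.0
```

Emit:
{"op": "carry_out", "data": {"series": "0 0 0 0;0 0 0 0;0 0 0 0;0 0 0 0;0 0 0 0;0 0 0 0;0 0 0 0;0 0 0 0;0 0 0 0;0 0 0 0", "jaw": -1, "grip_force": 40}}

```text
time: 5.3
tool_pos: [0.5718, -0.0148, 0.1485]
tcp_rot: [2.545, 1.842, 0.0]
wrist_force: [0.7, -0.5, 2.1]
width: 0.133
grip_force: 39.7
```

Emit:
{"op": "carry_out", "data": {"series": "0 0 .01 0;0 0 .02 0;0 0 .03 0;0 0 .03 0;0 0 0 0"}}

```text
time: 5.92
tool_pos: [0.5737, -0.0148, 0.2429]
tcp_rot: [2.541, 1.84, 0.009]
wrist_force: [-0.0, 0.6, 0.5]
width: 0.133
grip_force: 39.7
```

Emit:
{"op": "carry_out", "data": {"series": ".023 .035 0 0;.023 .035 0 0;.023 .035 0 0;.022 .034 0 0;.022 .034 0 0;0 0 -.05 0;0 0 -.05 0;0 0 -.05 0;0 0 -.03 0;0 0 -.01 0;0 0 0 0;0 0 0 0"}}

```text
time: 7.42
tool_pos: [0.6853, 0.1584, 0.0492]
tcp_rot: [2.544, 1.842, 0.002]
wrist_force: [-0.4, 0.1, -0.6]
width: 0.131
grip_force: 39.7
```

Emit:
{"op": "carry_out", "data": {"series": "0 0 0 0;0 0 0 0;0 0 0 0;0 0 .02 0;0 0 .05 0;0 0 .06 0;0 0 .06 0;0 0 .04 0", "jaw": 1}}

```text
time: 8.43
tool_pos: [0.6858, 0.1585, 0.2847]
tcp_rot: [2.543, 1.84, 0.01]
wrist_force: [0.5, 0.9, 0.1]
width: 1.0
grip_force: 0.0
```

```bash
python3 - <<'E'
from h import *
st()
for n in("wrist","top"):
    im,d,K,T=cam(n); cv2.imwrite(f"pics/{n}2.png",im); Q=cloud(d,K,T)
    rep(n+" cap",sel(Q,.686,.158,.06,.02,.12),Q)
    if n=="wrist": rep("dish",sel(Q,.686,.158,.11,.018,.03),Q)
    if n=="top":
        for x,y in((.459,.052),(.437,-.252),(.432,-.363),(.541,-.346)): rep("jar",sel(Q,x,y,.04,.052,.075),Q)
        rep("hous",sel(Q,.652,-.242,.05,.094,.12),Q)
E
```

```text
t 8.43 tcp [0.6858 0.1585 0.2847] yaw -18.2 F [0.5 0.9 0.1] w 1.0 gf 0.0 q [ 0.19  0.29  1.49 -0.    1.35  0.51]
wrist cap 1239 mean [0.6854 0.1603 0.0353] rect [678.1 167.5] [95.4 69.8] 42.6
dish 2564 mean [0.6868 0.1568 0.0255] rect [687.4 155.7] [130.2 130.1] 87.2
top cap 245 mean [0.6815 0.157  0.0361] rect [680.9 174. ] [46.3 78.2] 8.8
jar 302 mean [0.4577 0.0508 0.0602] rect [457.9  50.3] [48.2 48.2] 47.6
jar 308 mean [ 0.4325 -0.2534  0.0602] rect [ 433.5 -253.4] [47.8 48.6] 1.5
jar 315 mean [ 0.438  -0.3641  0.0602] rect [ 438.  -364.4] [48.2 48.4] 19.5
jar 303 mean [ 0.5444 -0.35    0.0603] rect [ 544.6 -350.4] [48.5 47.9] 38.2
hous 142 mean [ 0.6523 -0.241   0.1028] rect [ 653.  -241.5] [29.9 31. ] 84.4
```

Emit:
{"op": "carry_out", "data": {"series": "-.0033 -.04 0 1.2;-.0033 -.04 0 1.2;-.0033 -.04 0 1.2;-.0033 -.04 0 1.2;-.0033 -.04 0 1.2;-.0033 -.04 -.01 1.2;-.0033 -.04 -.01 1.2;-.0033 -.04 -.01 1.2;-.0033 -.04 -.01 1.2;-.0033 -.04 -.01 1.2;0 0 0 0;0 0 0 0"}}

```text
time: 10.02
tool_pos: [0.6515, -0.2415, 0.2285]
tcp_rot: [-2.339, -2.097, -0.001]
wrist_force: [0.4, -0.5, 0.5]
width: 0.998
grip_force: 0.0
```

```bash
python3 - <<'E'
from h import *
st()
im,d,K,T=cam("wrist"); cv2.imwrite(f"pics/w3.png",im); Q=cloud(d,K,T)
rep("hous",sel(Q,.652,-.242,.05,.094,.12),Q)
hs=cv2.cvtColor(im,cv2.COLOR_BGR2HSV)
red=((hs[...,0]<8)|(hs[...,0]>172))&(hs[...,1]>150)
for y in(-.16,-.32): rep("red",red&sel(Q,.655,y,.05,.01,.1),Q)
E
```

```text
t 10.03 tcp [ 0.6515 -0.2415  0.2285] yaw -6.2 F [ 0.4 -0.5  0.5] w 0.998 gf 0.0 q [-0.39  0.31  1.58  0.    1.26 -0.28]
hous 1344 mean [ 0.6547 -0.2413  0.1024] rect [ 654.3 -242.5] [30.4 29.2] 84.7
red 575 mean [ 0.6624 -0.1631  0.0422] rect [ 662.2 -163.2] [26.5 17.2] 84.7
red 443 mean [ 0.6473 -0.316   0.0511] rect [ 647.5 -316. ] [22.7 17.1] 84.0
```

View pics/w3.png

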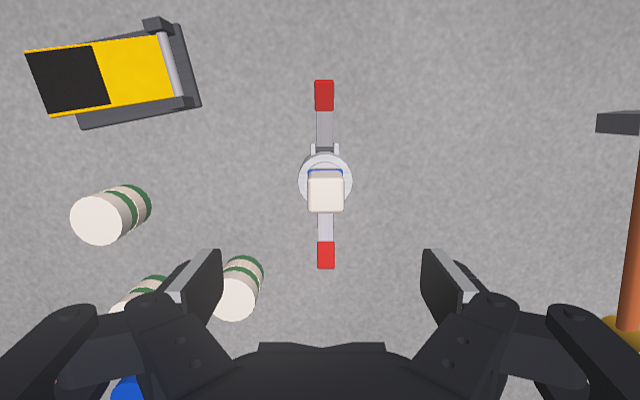

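The coupling housing is at (325,190), upright and square to the jaws, with both arms up.

Emit:
{"op": "carry_out", "data": {"series": ".0025 -.0005 -.04 .9;0 0 -.04 0;0 0 -.04 0;0 0 -.025 0;0 0 -.008 0;0 0 0 0;0 0 0 0"}}

```text
time: 10.95
tool_pos: [0.6556, -0.2424, 0.0774]
tcp_rot: [2.319, 2.115, 0.002]
wrist_force: [0.9, 0.5, 0.9]
width: 1.0
grip_force: 0.0
```

Emit:
{"op": "carry_out", "data": {"series": "0 0 0 0;0 0 0 0;0 0 0 0;0 0 0 0;0 0 0 0;0 0 0 0;0 0 0 0;0 0 0 0;0 0 0 0", "jaw": -1, "grip_force": 70}}

```text
time: 12.08
tool_pos: [0.6546, -0.2425, 0.0758]
tcp_rot: [2.321, 2.116, 0.001]
wrist_force: [-0.2, -0.5, 5.1]
width: 0.342
grip_force: 70.4
```

Emit:
{"op": "carry_out", "data": {"series": "0 0 .01 0;0 0 .03 0;0 0 .05 0;0 0 .05 0;0 0 .03 0;0 0 0 0;0 0 0 0"}}

```text
time: 12.95
tool_pos: [0.6525, -0.2416, 0.2421]
tcp_rot: [-2.318, -2.113, 0.003]
wrist_force: [-0.2, 1.3, -5.4]
width: 0.347
grip_force: 70.2
```

```bash
python3 - <<'E'
from h import *
st()
E
```

```text
t 12.95 tcp [ 0.6525 -0.2416  0.2421] yaw -5.3 F [-0.2  1.3 -5.4] w 0.347 gf 70.2 q [-0.39  0.31  1.55 -0.    1.28 -0.3 ]
```

Emit:
{"op": "carry_out", "data": {"series": "-.0117 .0325 0 0;-.0117 .0325 0 0;-.0117 .0325 0 0;-.0117 .0325 0 0;-.0117 .0325 0 0;-.0117 .0325 0 0;-.0117 .0325 0 0;0 0 0 0;0 0 0 0;0 0 0 0"}}

```text
time: 14.2
tool_pos: [0.572, -0.0156, 0.2441]
tcp_rot: [-2.322, -2.115, 0.002]
wrist_force: [-0.2, 0.5, -3.4]
width: 0.344
grip_force: 70.6
```

```bash
python3 - <<'E'
from h import *
st()
im,d,K,T=cam("side"); P=cloud(d,K,T); cv2.imwrite("pics/s4.png",cv2.resize(im[100:260,220:420],(800,640))[:600])
im,d,K,T=cam("top"); Q=cloud(d,K,T)
cv2.imwrite("pics/t4.png",im)
rep("side cup",sel(P,.572,-.015,.04,.165,.21),P)
rep("side riser lip",sel(P,.572,-.015,.03,.08,.13),P)
rep("side top of lip",sel(P,.572,-.015,.03,.123,.13),P)
E
```

```text
t 14.2 tcp [ 0.572  -0.0156  0.2441] yaw -5.3 F [-0.2  0.5 -3.4] w 0.344 gf 70.6 q [-0.07  0.07  1.83 -0.    1.24  0.02]
side cup 209 mean [ 0.5575 -0.0307  0.1914] rect [559.5 -19.4] [36.9 72.7] 25.4
side riser lip 199 mean [ 0.5652 -0.0204  0.108 ] rect [569.4 -17.2] [32.8 40.3] 53.3
side top of lip 58 mean [ 0.5676 -0.0169  0.127 ] rect [567.4 -15.5] [27.8 33.8] 36.9
```

View pics/s4.png

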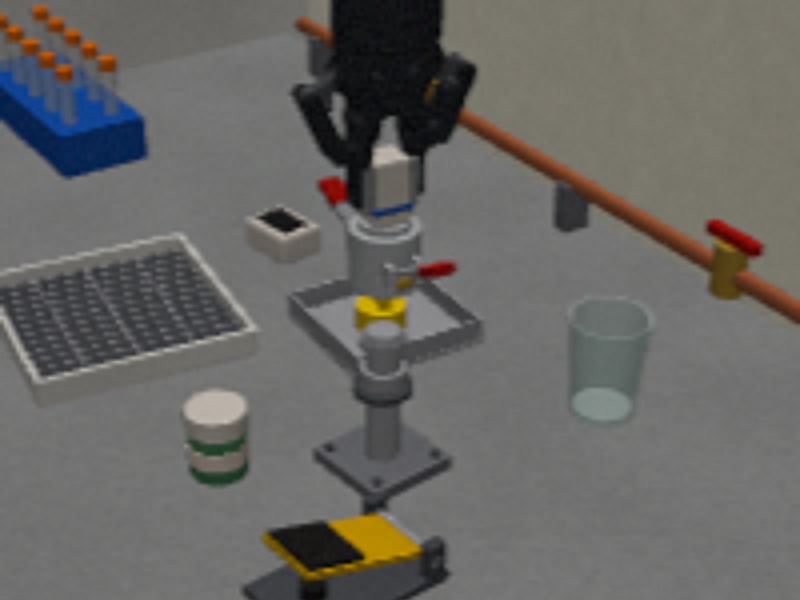

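The cup hangs upright over the adaptor, with its axis at crop column about 384 and the lip at 383. I'm lowering it.

Emit:
{"op": "carry_out", "data": {"series": "0 0 -.02 0;0 0 -.015 0;0 0 -.007 0;0 0 -.006 0;0 0 -.006 0;0 0 -.006 0;0 0 -.006 0;0 0 -.006 0;0 0 0 0"}}

```text
time: 15.42
tool_pos: [0.5718, -0.0147, 0.1725]
tcp_rot: [-2.321, -2.116, 0.001]
wrist_force: [0.1, 1.0, -4.9]
width: 0.34
grip_force: 70.5
```

Emit:
{"op": "carry_out", "data": {"series": "0 0 -.003 0;0 0 -.003 0;0 0 -.003 0;0 0 -.003 0;0 0 -.002 0;0 0 -.002 0;0 0 0 0;0 0 0 0"}}

```text
time: 16.42
tool_pos: [0.5724, -0.0148, 0.1607]
tcp_rot: [2.321, 2.116, 0.001]
wrist_force: [-7.6, 0.7, 13.3]
width: 0.341
grip_force: 72.9
```

Emit:
{"op": "carry_out", "data": {"series": "-.0005 0 -.001 0;-.0005 0 -.001 0;0 0 0 0;0 0 0 0"}}

```text
time: 16.92
tool_pos: [0.5724, -0.0147, 0.1607]
tcp_rot: [2.32, 2.115, 0.003]
wrist_force: [-8.7, 0.6, 19.9]
width: 0.343
grip_force: 73.8
```

Emit:
{"op": "carry_out", "data": {"series": "0 0 .002 0;0 0 0 0;0 0 0 0;0 0 0 0;0 0 0 0;0 0 .04 0;0 0 .05 0;0 0 .05 0;0 0 0 0", "jaw": 1}}

```text
time: 18.05
tool_pos: [0.5742, -0.015, 0.3033]
tcp_rot: [2.316, 2.111, 0.011]
wrist_force: [0.1, -0.4, 0.4]
width: 0.994
grip_force: 0.0
```

```bash
python3 - <<'E'
from h import *
st()
for n in("wrist","side","top"):
    im,d,K,T=cam(n); Q=cloud(d,K,T)
    cv2.imwrite(f"pics/{n}5.png",im)
    m=sel(Q,.572,-.015,.03,.17,.21); rep(n+" hous",m,Q); print(np.median(Q[m][:,2])) if m.sum() else 0
    hs=cv2.cvtColor(im,cv2.COLOR_BGR2HSV)
    red=((hs[...,0]<8)|(hs[...,0]>172))&(hs[...,1]>150)
    for y in(.065,-.095):
        m=red&sel(Q,.572,y,.05,.05,.19); rep("red",m,Q)
        if m.sum(): print(np.percentile(Q[m],[0,100],axis=0).round(3).tolist())
E
```

```text
t 18.05 tcp [ 0.5742 -0.015   0.3033] yaw -5.3 F [ 0.1 -0.4  0.4] w 0.994 gf 0.0 q [-0.07  0.04  1.76  0.    1.34  0.02]
wrist hous 1521 mean [ 0.5729 -0.0129  0.1868] rect [572.8 -14.8] [29.8 29.9] 84.6
0.1877226009768321
red 612 mean [0.5798 0.0647 0.1273] rect [580.   64.6] [26.5 16.8] 83.6
[[0.57, 0.051, 0.122], [0.589, 0.078, 0.132]]
red 488 mean [ 0.5653 -0.0883  0.136 ] rect [565.4 -88.5] [23.5 16.8] 84.9
[[0.556, -0.1, 0.129], [0.575, -0.077, 0.143]]
side hous 115 mean [ 0.567  -0.0188  0.1831] rect [570.7 -14.9] [31.3 30.9] 84.1
0.18496843694584464
red 31 mean [0.5775 0.0644 0.1273] rect [577.9  65.3] [22.7 14.5] 89.2
[[0.571, 0.054, 0.121], [0.585, 0.077, 0.132]]
red 25 mean [ 0.5604 -0.0941  0.1389] rect [559.8 -91.9] [15.6 22.4] 20.8
[[0.554, -0.103, 0.131], [0.571, -0.08, 0.145]]
top hous 11 mean [ 0.5687 -0.0154  0.1867] rect [568.  -13.6] [24.2  9.5] 2.1
0.18872632707402004
red 67 mean [0.5796 0.0652 0.127 ] rect [580.   65.9] [26.  16.3] 83.7
[[0.571, 0.052, 0.118], [0.588, 0.079, 0.136]]
red 66 mean [ 0.5649 -0.0891  0.1375] rect [564.5 -88.8] [22.7 15.6] 87.0
[[0.556, -0.1, 0.128], [0.573, -0.078, 0.146]]
```

```bash
python3 - <<'E'
from h import *
im,d,K,T=cam("wrist"); s=bot.read_state()
Q=cloud(d,K,np.array(eyes.get_calibration("wrist")["T_tool_cam"]))
m=(d>0)&(Q[...,2]<.04)
print(np.nanpercentile(Q[m],[0,1,50,99,100],axis=0).round(4))
t=m&(Q[...,2]>np.nanmax(Q[m][:,2])-.01)
for sg in(1,-1):
    q=Q[t&(Q[...,1]*sg>0)]; print(q.min(0).round(4),q.max(0).round(4))
E
```

```text
[[-0.0134 -0.0742 -0.0861]
 [-0.0094 -0.0705 -0.0841]
 [ 0.0109  0.0001 -0.0626]
 [ 0.0195  0.0712 -0.0055]
 [ 0.0207  0.0756  0.0013]]
[-0.0118  0.0426 -0.0087] [0.011 0.055 0.001]
[-0.0117 -0.0548 -0.0087] [ 0.011  -0.0417  0.0013]
```

Emit:
{"op": "carry_out", "data": {"series": ".0013 .0146 0 10;.0013 .0146 0 10;.0013 .0146 0 10;.0013 .0146 0 10;.0013 .0146 0 10;.0013 .0146 0 10;.0013 .0146 0 10;.0013 .0146 0 10;.0013 .0146 0 10;0 0 -.04 0;0 0 -.04 0;0 0 -.04 0;0 0 0 0;0 0 0 0;0 0 0 0"}}

```text
time: 20.12
tool_pos: [0.5844, 0.1169, 0.1795]
tcp_rot: [0.145, 3.135, 0.001]
wrist_force: [0.5, -0.6, 0.3]
width: 1.0
grip_force: 0.0
```

```bash
cat >> h.py <<'E'
C=np.array([.572,-.0147]); U=np.array([.092,.996])
def off():
    s=bot.read_state(); p=s["tool_pos"]; r=p[:2]-C
    print("along u %.4f across %.4f z %.4f"%(r@U, r@np.array([U[1],-U[0]]),p[2]))
def arms():
    for n in("top","side","wrist"):
        im,d,K,T=cam(n); Q=cloud(d,K,T); hs=cv2.cvtColor(im,cv2.COLOR_BGR2HSV)
        red=((hs[...,0]<8)|(hs[...,0]>172))&(hs[...,1]>140)
        for sg in(1,-1):
            m=red&(np.hypot(*(np.moveaxis(Q[...,:2],-1,0)-C[:,None,None]))<.13)&(((Q[...,:2]-C)@U)*sg>0)&(Q[...,2]<.2)
            if m.sum()<4: print(n,sg,"none");continue
            q=Q[m]; a=(q[:,:2]-C)@U*sg
            print(n,sg,m.sum(),"a %.3f..%.3f mean %.3f"%(a.min(),a.max(),a.mean()),"z %.3f..%.3f mean %.3f"%(q[:,2].min(),q[:,2].max(),q[:,2].mean()))
E
python3 - <<'E'
from h import *
st(); off()
im,d,K,T=cam("wrist")
Q=cloud(d,K,np.array(eyes.get_calibration("wrist")["T_tool_cam"]))
for z in np.arange(-.09,.005,.01):
    m=(d>0)&(Q[...,2]>=z)&(Q[...,2]<z+.01)
    if m.sum(): print(round(z,3),Q[m][:,1].min().round(4),Q[m][:,1].max().round(4))
E
```

```text
t 20.12 tcp [0.5844 0.1169 0.1795] yaw 84.7 F [ 0.5 -0.6  0.3] w 1.0 gf 0.0 q [ 0.16  0.16  1.85  0.    1.12 -1.32]
along u 0.1322 across 0.0003 z 0.1795
-0.09 -0.0279 0.0274
-0.08 -0.0688 0.0675
-0.07 -0.0735 0.0734
-0.06 -0.0747 0.0742
-0.05 -0.0755 0.0741
-0.04 -0.0554 0.0549
-0.03 -0.0568 0.0563
-0.02 -0.1233 0.0566
-0.01 -0.1347 0.0558
-0.0 -0.142 0.043
```

Emit:
{"op": "carry_out", "data": {"series": "0 0 -.025 0;0 0 -.02 0;0 0 -.01 0;0 0 -.01 0;0 0 -.0065 0;0 0 -.0075 0;0 0 -.0075 0;0 0 0 0;0 0 0 0"}}

```text
time: 21.3
tool_pos: [0.5829, 0.1168, 0.0907]
tcp_rot: [-0.145, -3.138, -0.0]
wrist_force: [-0.6, 0.3, 0.7]
width: 1.001
grip_force: 0.3
```

```bash
python3 - <<'E'
from h import *
st(); off(); arms()
im=cv2.imread("pics/side5.png"); im,d,K,T=cam("side"); cv2.imwrite("pics/s6.png",cv2.resize(im[100:260,220:420],(800,640))[:600])
E
```

```text
t 21.3 tcp [0.5829 0.1168 0.0907] yaw 84.7 F [-0.6  0.3  0.7] w 1.001 gf 0.3 q [ 0.16  0.25  1.92  0.    0.97 -1.32]
along u 0.1319 across -0.0012 z 0.0907
top 1 none
top -1 67 a 0.062..0.086 mean 0.074 z 0.129..0.146 mean 0.139
side 1 11 a 0.067..0.086 mean 0.076 z 0.088..0.097 mean 0.093
side -1 24 a 0.064..0.087 mean 0.079 z 0.133..0.145 mean 0.140
wrist 1 829 a 0.066..0.092 mean 0.080 z 0.081..0.097 mean 0.090
wrist -1 none
```

View pics/s6.png

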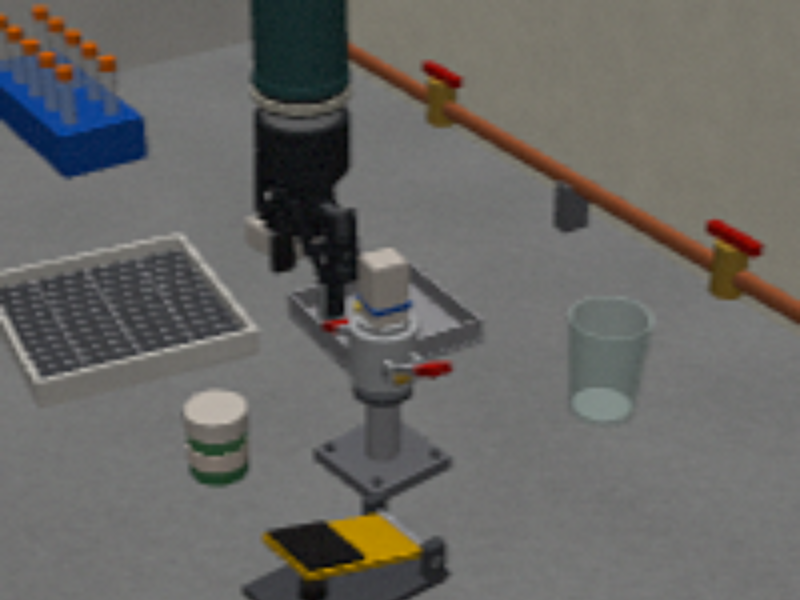

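The finger is on the +y arm and has swung it just below level (red sleeve at crop (335,325)). The coupling is unmoved. I continue along the arc.

Emit:
{"op": "carry_out", "data": {"series": "0 -.001 -.007 0;0 -.003 -.0075 0;-.0004 -.005 -.005 0;-.0004 -.005 -.005 0;-.0003 -.003 -.0022 0;-.0003 -.003 -.0022 0;0 0 0 0;0 0 0 0"}}

```text
time: 22.5
tool_pos: [0.5816, 0.0965, 0.0619]
tcp_rot: [0.145, 3.138, -0.0]
wrist_force: [0.1, 1.1, -0.1]
width: 1.003
grip_force: 0.4
```

```bash
python3 - <<'E'
from h import *
st(); off(); arms()
E
```

```text
t 22.5 tcp [0.5816 0.0965 0.0619] yaw 84.7 F [ 0.1  1.1 -0.1] w 1.003 gf 0.4 q [ 0.12  0.28  1.95 -0.    0.91 -1.36]
along u 0.1116 across -0.0007 z 0.0619
top 1 none
top -1 61 a 0.062..0.085 mean 0.073 z 0.127..0.151 mean 0.139
side 1 6 a 0.052..0.061 mean 0.056 z 0.054..0.072 mean 0.063
side -1 26 a 0.064..0.087 mean 0.079 z 0.132..0.148 mean 0.141
wrist 1 346 a 0.047..0.069 mean 0.057 z 0.050..0.079 mean 0.064
wrist -1 none
```

Emit:
{"op": "carry_out", "data": {"series": "-.0002 -.002 -.001 0;-.0002 -.002 -.001 0;0 0 0 0;0 0 0 0"}}

```text
time: 23.15
tool_pos: [0.5811, 0.0925, 0.0598]
tcp_rot: [-0.145, -3.138, 0.0]
wrist_force: [-0.1, 1.8, -0.5]
width: 0.998
grip_force: 0.6
```

Emit:
{"op": "carry_out", "data": {"series": "0 -.002 -.001 0;0 -.0015 0 0;0 0 0 0;0 0 0 0"}}

```text
time: 23.65
tool_pos: [0.5811, 0.0891, 0.0588]
tcp_rot: [-0.145, -3.138, 0.0]
wrist_force: [-0.2, 1.9, -1.5]
width: 1.0
grip_force: 0.9
```

Emit:
{"op": "carry_out", "data": {"series": ".001 .015 0 0;.002 .015 0 0;0 0 .06 0;0 0 .06 0;0 0 .06 0;0 0 .04 0;-.004 -.045 0 0;-.004 -.045 0 0;-.004 -.045 0 0;-.004 -.045 0 0;-.004 -.045 0 0;-.004 -.04 0 0;0 0 -.05 0;0 0 -.03 0;0 0 -.02 0;0 0 0 0;0 0 0 0"}}

```text
time: 25.78
tool_pos: [0.5614, -0.1458, 0.1804]
tcp_rot: [0.144, 3.136, -0.001]
wrist_force: [0.3, -1.0, -0.3]
width: 1.002
grip_force: 0.0
```

```bash
python3 - <<'E'
from h import *
st(); off(); arms()
E
```

```text
t 25.77 tcp [ 0.5614 -0.1458  0.1804] yaw 84.7 F [ 0.3 -1.  -0.3] w 1.002 gf 0.0 q [-0.3   0.13  1.88 -0.    1.12 -1.78]
along u -0.1316 across 0.0015 z 0.1804
top 1 20 a 0.049..0.060 mean 0.054 z 0.049..0.073 mean 0.061
top -1 45 a 0.064..0.086 mean 0.074 z -0.003..0.187 mean 0.134
side 1 5 a 0.050..0.052 mean 0.050 z 0.052..0.070 mean 0.059
side -1 26 a 0.066..0.091 mean 0.081 z 0.133..0.186 mean 0.141
wrist 1 none
wrist -1 1325 a 0.062..0.089 mean 0.077 z 0.126..0.144 mean 0.137
```

Emit:
{"op": "carry_out", "data": {"series": "0 0 -.025 0;0 0 -.02 0;0 0 -.01 0;0 0 -.01 0;0 0 -.0065 0;0 0 -.0075 0;0 0 -.0075 0;0 .001 -.007 0;0 .003 -.0075 0;.0004 .005 -.005 0;.0004 .005 -.005 0;.0003 .003 -.0022 0;.0003 .003 -.0022 0;.0002 .002 -.001 0;.0002 .002 -.001 0;0 .002 -.001 0;0 .0015 0 0;0 0 0 0;0 0 0 0"}}

```text
time: 28.3
tool_pos: [0.562, -0.1183, 0.0605]
tcp_rot: [0.145, 3.138, 0.0]
wrist_force: [-0.3, -2.1, -1.1]
width: 1.001
grip_force: 0.8
```

Emit:
{"op": "carry_out", "data": {"series": "-.001 -.015 0 0;-.002 -.015 0 0;0 0 .06 0;0 0 .06 0;0 0 .06 0;0 0 0 0;0 0 0 0"}}

```text
time: 29.18
tool_pos: [0.5587, -0.149, 0.2405]
tcp_rot: [0.146, 3.138, 0.0]
wrist_force: [0.5, -0.4, -0.5]
width: 1.0
grip_force: 0.0
```

```bash
python3 - <<'E'
from h import *
st(); off(); arms()
im,d,K,T=cam("wrist"); cv2.imwrite("pics/w7.png",im); Q=cloud(d,K,T)
rep("hous",sel(Q,.572,-.015,.03,.175,.21),Q)
im,d,K,T=cam("top"); cv2.imwrite("pics/t7.png",im); Q=cloud(d,K,T)
rep("hous",sel(Q,.572,-.015,.03,.175,.21),Q)
for x,y in((.459,.052),(.437,-.252),(.432,-.363),(.541,-.346)): rep("jar",sel(Q,x,y,.05,.052,.075),Q)
E
```

```text
t 29.18 tcp [ 0.5587 -0.149   0.2405] yaw 84.7 F [ 0.5 -0.4 -0.5] w 1.0 gf 0.0 q [-0.3   0.08  1.82  0.    1.23 -1.78]
along u -0.1350 across -0.0009 z 0.2405
top 1 19 a 0.049..0.059 mean 0.053 z 0.049..0.074 mean 0.063
top -1 none
side 1 7 a 0.046..0.054 mean 0.050 z 0.052..0.071 mean 0.060
side -1 44 a 0.045..0.057 mean 0.052 z 0.047..0.072 mean 0.061
wrist 1 none
wrist -1 336 a 0.044..0.060 mean 0.054 z 0.047..0.073 mean 0.061
hous 3072 mean [ 0.57   -0.0185  0.186 ] rect [571.9 -15.5] [30.8 29.7] 85.2
hous 172 mean [ 0.5696 -0.0147  0.1874] rect [570.8 -14.5] [30.1 30.4] 85.0
jar 305 mean [0.4577 0.0509 0.0602] rect [458.1  50.6] [47.7 48.3] 47.1
jar 310 mean [ 0.4326 -0.2534  0.0604] rect [ 432.3 -253.4] [48.  48.5] 45.0
jar 312 mean [ 0.438  -0.3642  0.0603] rect [ 438.4 -364.8] [48.  48.7] 2.2
jar 303 mean [ 0.5446 -0.3501  0.0603] rect [ 544.7 -350.9] [48.7 48.3] 46.0
```

Both arms are at about 65° below level and the coupling is still home. Next are the jars, starting with the lone one at (.458,.051).

Emit:
{"op": "carry_out", "data": {"series": "-.0101 .02 0 -9.24;-.0101 .02 0 -9.24;-.0101 .02 0 -9.24;-.0101 .02 0 -9.24;-.0101 .02 0 -9.24;-.0101 .02 0 -9.24;-.0101 .02 0 -9.24;-.0101 .02 0 -9.24;-.0101 .02 0 -9.24;-.0101 .02 0 -9.24;0 0 -.05 0;0 0 -.03 0;0 0 0 0;0 0 0 0"}}

```text
time: 31.18
tool_pos: [0.4585, 0.0516, 0.1612]
tcp_rot: [2.365, 2.067, 0.001]
wrist_force: [-0.2, -0.5, -0.5]
width: 1.004
grip_force: 0.0
```

```bash
cat >> h.py <<'E'
def jar(x,y):
    st(); im,d,K,T=cam("wrist"); cv2.imwrite("pics/wj.png",im); Q=cloud(d,K,T); m=sel(Q,x,y,.05,.052,.075); rep("jar w",m,Q)
    print("cap BGR",im[m].mean(0).round() if m.sum() else None)
    im,d,K,T=cam("top"); Q=cloud(d,K,T); rep("jar t",sel(Q,x,y,.05,.052,.075),Q)
E
python3 -c "
from h import *
jar(.458,.051)"
```

```text
t 31.18 tcp [0.4585 0.0516 0.1612] yaw -7.7 F [-0.2 -0.5 -0.5] w 1.004 gf 0.0 q [ 0.06 -0.08  2.14  0.    1.08  0.19]
jar w 3590 mean [0.4594 0.0517 0.06  ] rect [459.1  50.7] [49.4 49.2] 46.2
cap BGR [223. 228. 236.]
jar t 22 mean [0.4547 0.0295 0.0592] rect [454.3  29.4] [20.7  5.1] 0.9
```

View pics/wj.png

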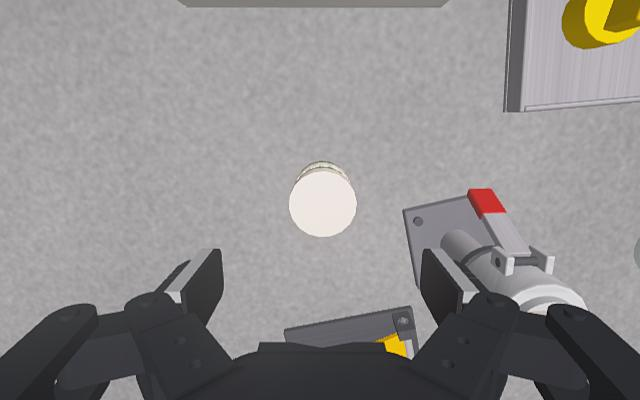

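The white-capped jar is centred at (322,202). The adaptor arm at right, (487,202), is clear of the gripper. I'm grasping it.

Emit:
{"op": "carry_out", "data": {"series": "0 -.0005 -.05 0;0 0 -.04 0;0 0 -.02 0;0 0 -.011 0;0 0 0 0;0 0 0 0"}}

```text
time: 32.02
tool_pos: [0.4593, 0.0512, 0.0408]
tcp_rot: [2.364, 2.066, 0.003]
wrist_force: [0.1, -0.6, 0.2]
width: 0.997
grip_force: 0.0
```

Emit:
{"op": "carry_out", "data": {"series": "0 0 0 0;0 0 0 0;0 0 0 0;0 0 0 0;0 0 0 0;0 0 0 0;0 0 .01 0;0 0 .04 0;0 0 .06 0;0 0 0 0", "jaw": -1, "grip_force": 40}}

```text
time: 33.28
tool_pos: [0.4623, 0.0514, 0.1553]
tcp_rot: [2.36, 2.063, 0.014]
wrist_force: [0.9, -0.8, -0.9]
width: 0.57
grip_force: 42.1
```

Emit:
{"op": "carry_out", "data": {"series": ".0158 .0483 0 0;.0158 .0483 0 0;.0158 .0483 0 0;.0158 .0483 0 0;0 0 -.04 0;0 0 -.03 0;0 0 -.015 0;0 0 -.008 0;0 0 -.003 0;0 0 0 0;0 0 0 0"}}

```text
time: 34.65
tool_pos: [0.522, 0.2446, 0.0546]
tcp_rot: [2.365, 2.067, 0.003]
wrist_force: [0.3, -0.1, -2.0]
width: 0.573
grip_force: 42.1
```

Emit:
{"op": "carry_out", "data": {"series": "0 0 0 0;0 0 0 0;0 0 0 0;0 0 0 0;0 0 .05 0;0 0 .06 0;0 0 .06 0;0 0 0 0", "jaw": 1}}

```text
time: 35.65
tool_pos: [0.5251, 0.246, 0.2308]
tcp_rot: [2.362, 2.065, 0.019]
wrist_force: [0.4, -0.3, -0.2]
width: 0.999
grip_force: 0.0
```

```bash
cat >> h.py <<'E'
PC=np.array([.4837,.2948]); PX=np.array([.991,-.134]); PY=np.array([.134,.991])
def plat(n="wrist"):
    im,d,K,T=cam(n); Q=cloud(d,K,T); cv2.imwrite("pics/pl.png",im)
    m=(np.abs((Q[...,:2]-PC)@PX)<.13)&(np.abs((Q[...,:2]-PC)@PY)<.13)
    rep("rim",m&(Q[...,2]>.02)&(Q[...,2]<.036),Q)
    k,l=cv2.connectedComponents((m&(Q[...,2]>.063)&(Q[...,2]<.085)).astype(np.uint8))
    for i in range(1,k):
        q=Q[l==i]
        if len(q)>60: c=q.mean(0)[:2]-PC; print(n,"jar on plat",len(q),"xy",(c@PX).round(4),(c@PY).round(4),"z %.4f sd %.4f"%(np.median(q[:,2]),q[:,2].std()))
E
python3 - <<'E'
from h import *
st(); plat("wrist"); 
im,d,K,T=cam("top"); Q=cloud(d,K,T)
for x,y in((.4325,-.253),(.438,-.364),(.5446,-.35)): rep("jar",sel(Q,x,y,.05,.052,.075),Q)
E
```

```text
t 35.65 tcp [0.5251 0.246  0.2308] yaw -7.7 F [ 0.4 -0.3 -0.2] w 0.999 gf 0.0 q [0.4  0.09 1.84 0.   1.2  0.53]
rim 5539 mean [0.4805 0.3064 0.0255] rect [484.8 293.6] [201.  200.8] 82.3
wrist jar on plat 2382 xy 0.045 -0.0443 z 0.0721 sd 0.0011
jar 309 mean [ 0.4325 -0.2534  0.0603] rect [ 432.5 -253.7] [48.1 48.4] 45.5
jar 310 mean [ 0.4382 -0.3643  0.0603] rect [ 438.5 -364.4] [47.8 48.7] 27.0
jar 301 mean [ 0.5445 -0.3503  0.0601] rect [ 544.9 -350.3] [47.4 48.5] 72.7
```

Emit:
{"op": "carry_out", "data": {"series": "-.0088 -.0498 0 0;-.0088 -.0498 0 0;-.0088 -.0498 0 0;-.0088 -.0498 0 0;-.0088 -.0498 0 0;-.0088 -.0498 0 0;-.0088 -.0498 0 0;-.0088 -.0498 0 0;-.0088 -.0498 0 0;-.0088 -.0498 0 0;0 0 -.05 0;0 0 -.01 0;0 0 0 0;0 0 0 0"}}

```text
time: 37.5
tool_pos: [0.434, -0.2535, 0.1646]
tcp_rot: [2.363, 2.068, 0.001]
wrist_force: [0.7, -0.7, 0.7]
width: 0.999
grip_force: 0.0
```

```bash
python3 -c "
from h import *
jar(.433,-.254)"
```

```text
t 37.5 tcp [ 0.434  -0.2535  0.1646] yaw -7.6 F [ 0.7 -0.7  0.7] w 0.999 gf 0.0 q [-0.58  0.    2.05  0.    1.08 -0.45]
jar w 3492 mean [ 0.4341 -0.2535  0.06  ] rect [ 433.9 -254.5] [49.6 49. ] 80.6
cap BGR [218. 224. 231.]
jar t 35 mean [ 0.4169 -0.2456  0.0607] rect [ 417.5 -247.4] [15.8 16.4] 62.9
```

Emit:
{"op": "carry_out", "data": {"series": "0 -.0005 -.05 0;0 0 -.045 0;0 0 -.02 0;0 0 -.0095 0;0 0 0 0;0 0 0 0"}}

```text
time: 38.35
tool_pos: [0.4344, -0.2549, 0.0405]
tcp_rot: [2.363, 2.066, 0.001]
wrist_force: [0.9, 0.3, -0.4]
width: 1.0
grip_force: 0.0
```

Emit:
{"op": "carry_out", "data": {"series": "0 0 0 0;0 0 0 0;0 0 0 0;0 0 0 0;0 0 0 0;0 0 0 0;0 0 .01 0;0 0 .04 0;0 0 .06 0;0 0 .06 0;0 0 .04 0;0 0 0 0", "jaw": -1, "grip_force": 40}}

```text
time: 39.85
tool_pos: [0.4352, -0.2555, 0.2538]
tcp_rot: [2.359, 2.062, 0.004]
wrist_force: [0.3, 0.5, -2.1]
width: 0.576
grip_force: 42.1
```

Emit:
{"op": "carry_out", "data": {"series": ".0084 .049 0 0;.0084 .049 0 0;.0084 .049 0 0;.0084 .049 0 0;.0084 .049 0 0;.0084 .049 0 0;.0084 .049 0 0;.0084 .049 0 0;.0084 .049 0 0;.0084 .049 0 0;.0084 .049 0 0;.0084 .049 0 0;0 0 0 0;0 0 0 0"}}

```text
time: 41.6
tool_pos: [0.5328, 0.3331, 0.2467]
tcp_rot: [-2.365, -2.068, 0.007]
wrist_force: [0.7, -1.3, -1.7]
width: 0.573
grip_force: 42.1
```

Emit:
{"op": "carry_out", "data": {"series": ".001 0 -.06 0;0 0 -.06 0;0 0 -.04 0;0 0 -.02 0;0 0 -.01 0;0 0 -.004 0;0 0 0 0;0 0 0 0"}}

```text
time: 42.6
tool_pos: [0.536, 0.3345, 0.0566]
tcp_rot: [2.365, 2.067, 0.004]
wrist_force: [0.4, 0.1, -0.7]
width: 0.574
grip_force: 42.1
```

Emit:
{"op": "carry_out", "data": {"series": "-.001 -.001 -.003 0;0 0 0 0;0 0 0 0"}}

```text
time: 42.98
tool_pos: [0.5339, 0.3328, 0.052]
tcp_rot: [-2.365, -2.067, 0.0]
wrist_force: [0.5, 1.3, -2.0]
width: 0.573
grip_force: 42.1
```

Emit:
{"op": "carry_out", "data": {"series": "0 0 0 0;0 0 0 0;0 0 0 0;0 0 0 0;0 0 .05 0;0 0 .06 0;0 0 .06 0;0 0 .02 0;0 0 0 0", "jaw": 1}}

```text
time: 44.1
tool_pos: [0.5349, 0.3334, 0.2441]
tcp_rot: [2.365, 2.067, 0.006]
wrist_force: [-0.3, -0.3, -1.0]
width: 0.997
grip_force: 0.0
```

```bash
python3 - <<'E'
from h import *
st(); plat("wrist"); 
im,d,K,T=cam("top"); Q=cloud(d,K,T)
for x,y in((.438,-.364),(.5446,-.35)): rep("jar",sel(Q,x,y,.05,.052,.075),Q)
E
```

```text
t 44.1 tcp [0.5349 0.3334 0.2441] yaw -7.7 F [-0.3 -0.3 -1. ] w 0.997 gf 0.0 q [0.52 0.18 1.71 0.   1.25 0.65]
rim 3826 mean [0.4915 0.3025 0.0258] rect [484.7 293.2] [200.2 200.6] 82.3
wrist jar on plat 2192 xy 0.0449 0.0452 z 0.0721 sd 0.0011
wrist jar on plat 1875 xy 0.0449 -0.0432 z 0.0720 sd 0.0016
jar 314 mean [ 0.4382 -0.3642  0.0599] rect [ 438.4 -364.6] [48.3 48. ] 29.6
jar 303 mean [ 0.5447 -0.3502  0.06  ] rect [ 544.6 -350.3] [47.9 48.5] 29.5
```

Emit:
{"op": "carry_out", "data": {"series": ".0008 -.0489 .01 0;.0008 -.0489 0 0;.0008 -.0489 0 0;.0008 -.0489 0 0;.0008 -.0489 0 0;.0008 -.0489 0 0;.0008 -.0489 0 0;.0008 -.0489 0 0;.0008 -.0489 0 0;.0008 -.0489 0 0;.0008 -.0489 0 0;.0008 -.0489 0 0;.0008 -.0489 0 0;.0008 -.0489 0 0;0 0 -.05 0;0 0 -.03 0;0 0 0 0;0 0 0 0"}}

```text
time: 46.45
tool_pos: [0.545, -0.3515, 0.1713]
tcp_rot: [-2.364, -2.067, 0.001]
wrist_force: [0.4, -1.1, 0.2]
width: 1.002
grip_force: 0.0
```

```bash
python3 -c "
from h import *
jar(.545,-.351)"
```

```text
t 46.45 tcp [ 0.545  -0.3515  0.1713] yaw -7.7 F [ 0.4 -1.1  0.2] w 1.002 gf 0.0 q [-0.61  0.27  1.74 -0.    1.14 -0.48]
jar w 3313 mean [ 0.5464 -0.3508  0.06  ] rect [ 546.2 -351.6] [49.3 49.1] 47.1
cap BGR [218. 224. 232.]
jar t 38 mean [ 0.5387 -0.3648  0.0601] rect [ 541.  -367.2] [10.7 37.3] 66.7
```

View pics/wj.png

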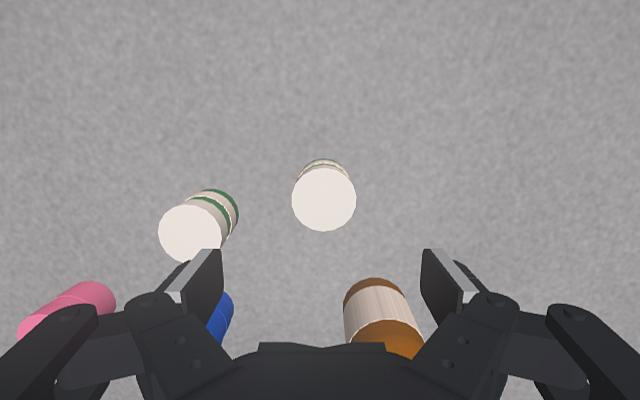

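The jar is centred at (324,200). The amber bottle at (380,310) is about 45 mm or more from the gripper body, and the second white jar is at (190,235).

Emit:
{"op": "carry_out", "data": {"series": ".001 0 -.05 0;0 0 -.05 0;0 0 -.02 0;0 0 -.0105 0;0 0 0 0;0 0 0 0"}}

```text
time: 47.3
tool_pos: [0.5476, -0.3528, 0.0437]
tcp_rot: [2.363, 2.065, 0.001]
wrist_force: [0.1, 0.2, 0.2]
width: 1.0
grip_force: 0.0
```

Emit:
{"op": "carry_out", "data": {"series": "0 0 0 0;0 0 0 0;0 0 0 0;0 0 0 0;0 0 0 0;0 0 0 0;0 0 .01 0;0 0 .04 0;0 0 .06 0;0 0 .06 0;0 0 .05 0;0 0 0 0;0 0 0 0", "jaw": -1, "grip_force": 40}}

```text
time: 48.92
tool_pos: [0.5456, -0.3514, 0.2607]
tcp_rot: [-2.365, -2.066, 0.001]
wrist_force: [-0.5, 0.3, -3.0]
width: 0.573
grip_force: 42.0
```

Emit:
{"op": "carry_out", "data": {"series": "-.0067 .0465 0 0;-.0067 .0465 0 0;-.0067 .0465 0 0;-.0067 .0465 0 0;-.0067 .0465 0 0;-.0067 .0465 0 0;-.0067 .0465 0 0;-.0067 .0465 0 0;-.0067 .0465 0 0;-.0067 .0465 0 0;-.0067 .0465 0 0;-.0067 .0465 0 0;-.0067 .0465 0 0;-.0067 .0465 0 0;-.0067 .0465 0 0;0 0 0 0;0 0 0 0;0 0 0 0"}}

```text
time: 51.18
tool_pos: [0.4454, 0.3444, 0.2602]
tcp_rot: [2.367, 2.066, -0.004]
wrist_force: [-0.6, 0.3, -1.7]
width: 0.573
grip_force: 42.0
```

Emit:
{"op": "carry_out", "data": {"series": "0 0 -.06 0;0 0 -.06 0;0 0 -.05 0;0 0 -.02 0;0 0 -.01 0;0 0 -.002 0;0 0 0 0;0 0 0 0"}}

```text
time: 52.18
tool_pos: [0.4466, 0.3463, 0.0609]
tcp_rot: [2.365, 2.067, 0.004]
wrist_force: [-0.4, 0.9, -1.3]
width: 0.571
grip_force: 42.0
```

Emit:
{"op": "carry_out", "data": {"series": "0 0 -.003 0;0 0 -.0025 0;0 0 0 0;0 0 0 0"}}

```text
time: 52.68
tool_pos: [0.4458, 0.3461, 0.0546]
tcp_rot: [-2.365, -2.067, -0.001]
wrist_force: [-2.1, 0.1, 5.9]
width: 0.566
grip_force: 42.3
```

Contact with the deck. Releasing.

Emit:
{"op": "carry_out", "data": {"series": "0 0 .0005 0;0 0 0 0;0 0 0 0;0 0 0 0;0 0 .05 0;0 0 .06 0;0 0 .06 0;0 0 .02 0;0 0 0 0", "jaw": 1}}

```text
time: 53.8
tool_pos: [0.4465, 0.3463, 0.2463]
tcp_rot: [2.365, 2.067, 0.006]
wrist_force: [0.8, 0.0, -0.6]
width: 0.998
grip_force: 0.0
```

```bash
python3 - <<'E'
from h import *
st(); plat("wrist"); plat("top")
im,d,K,T=cam("top"); Q=cloud(d,K,T)
for x,y in((.438,-.364),): rep("jar",sel(Q,x,y,.05,.052,.075),Q)
E
```

```text
t 53.8 tcp [0.4465 0.3463 0.2463] yaw -7.7 F [ 0.8  0.  -0.6] w 0.998 gf 0.0 q [ 0.62  0.05  1.84 -0.    1.24  0.75]
rim 3908 mean [0.4829 0.3041 0.0258] rect [485. 293.] [200.4 200.6] 82.2
wrist jar on plat 2174 xy -0.0444 0.0467 z 0.0721 sd 0.0011
wrist jar on plat 2212 xy 0.0438 0.0452 z 0.0720 sd 0.0014
wrist jar on plat 1533 xy 0.0397 -0.0429 z 0.0718 sd 0.0018
rim 773 mean [0.4861 0.295  0.0262] rect [484. 295.] [203.1 200.3] 82.3
top jar on plat 316 xy 0.0431 0.0434 z 0.0718 sd 0.0027
top jar on plat 306 xy 0.0428 -0.0463 z 0.0721 sd 0.0026
top jar on plat 319 xy -0.0462 0.045 z 0.0722 sd 0.0027
jar 318 mean [ 0.438  -0.364   0.0602] rect [ 437.6 -364. ] [48.7 47.6] 41.3
```

Emit:
{"op": "carry_out", "data": {"series": "-.0005 -.0474 0 0;-.0005 -.0474 0 0;-.0005 -.0474 0 0;-.0005 -.0474 0 0;-.0005 -.0474 0 0;-.0005 -.0474 0 0;-.0005 -.0474 0 0;-.0005 -.0474 0 0;-.0005 -.0474 0 0;-.0005 -.0474 0 0;-.0005 -.0474 0 0;-.0005 -.0474 0 0;-.0005 -.0474 0 0;-.0005 -.0474 0 0;-.0005 -.0474 0 0;0 0 -.05 0;0 0 -.02 0;0 0 0 0;0 0 0 0"}}

```text
time: 56.32
tool_pos: [0.4388, -0.3651, 0.1753]
tcp_rot: [2.364, 2.068, 0.0]
wrist_force: [-0.8, -0.1, 0.5]
width: 1.0
grip_force: 0.0
```

```bash
python3 -c "
from h import *
jar(.439,-.365)"
```

```text
t 56.33 tcp [ 0.4388 -0.3651  0.1753] yaw -7.6 F [-0.8 -0.1  0.5] w 1.0 gf 0.0 q [-0.74  0.12  1.91  0.    1.11 -0.6 ]
jar w 3221 mean [ 0.4396 -0.3647  0.06  ] rect [ 439.4 -365.7] [49.2 49.3] 4.5
cap BGR [222. 227. 234.]
jar t 185 mean [ 0.4436 -0.357   0.0603] rect [ 444.4 -355.8] [28. 48.] 53.7
```

Emit:
{"op": "carry_out", "data": {"series": ".0005 0 -.05 0;0 0 -.05 0;0 0 -.025 0;0 0 -.01 0;0 0 0 0;0 0 0 0"}}

```text
time: 57.18
tool_pos: [0.44, -0.3664, 0.0415]
tcp_rot: [2.363, 2.065, 0.001]
wrist_force: [0.1, 0.4, 0.1]
width: 1.001
grip_force: 0.0
```

Emit:
{"op": "carry_out", "data": {"series": "0 0 0 0;0 0 0 0;0 0 0 0;0 0 0 0;0 0 0 0;0 0 0 0;0 0 .01 0;0 0 .04 0;0 0 .06 0;0 0 .06 0;0 0 .05 0;0 0 0 0;0 0 0 0", "jaw": -1, "grip_force": 40}}

```text
time: 58.8
tool_pos: [0.438, -0.3647, 0.2586]
tcp_rot: [-2.365, -2.066, 0.0]
wrist_force: [0.7, 0.8, -2.3]
width: 0.574
grip_force: 42.2
```

Emit:
{"op": "carry_out", "data": {"series": "-.0006 .0478 0 0;-.0006 .0478 0 0;-.0006 .0478 0 0;-.0006 .0478 0 0;-.0006 .0478 0 0;-.0006 .0478 0 0;-.0006 .0478 0 0;-.0006 .0478 0 0;-.0006 .0478 0 0;-.0006 .0478 0 0;-.0006 .0478 0 0;-.0006 .0478 0 0;-.0006 .0478 0 0;0 0 0 0;0 0 0 0;0 0 0 0"}}

```text
time: 60.8
tool_pos: [0.4304, 0.2548, 0.2583]
tcp_rot: [-2.367, -2.066, 0.004]
wrist_force: [-0.2, -0.1, -2.3]
width: 0.57
grip_force: 42.2
```

Emit:
{"op": "carry_out", "data": {"series": "0 0 -.06 0;0 0 -.06 0;0 0 -.05 0;0 0 -.02 0;0 0 -.01 0;0 0 -.003 0;0 0 -.001 0;0 0 0 0;0 0 0 0"}}

```text
time: 61.92
tool_pos: [0.4314, 0.2565, 0.0563]
tcp_rot: [2.365, 2.067, 0.002]
wrist_force: [-0.5, -0.4, -1.2]
width: 0.574
grip_force: 42.1
```

Emit:
{"op": "carry_out", "data": {"series": "0 0 -.002 0;0 0 -.0015 0;0 0 0 0;0 0 0 0"}}

```text
time: 62.42
tool_pos: [0.431, 0.2563, 0.0525]
tcp_rot: [-2.366, -2.067, -0.0]
wrist_force: [-2.1, -0.6, 4.9]
width: 0.575
grip_force: 42.6
```

Emit:
{"op": "carry_out", "data": {"series": "0 0 0 0;0 0 0 0;0 0 0 0;0 0 0 0;0 0 .05 0;0 0 .06 0;0 0 .06 0;0 0 .02 0;0 0 0 0", "jaw": 1}}

```text
time: 63.55
tool_pos: [0.4322, 0.2568, 0.2444]
tcp_rot: [2.365, 2.066, 0.008]
wrist_force: [-0.2, -0.2, -0.5]
width: 1.001
grip_force: 0.0
```

```bash
python3 - <<'E'
from h import *
st(); plat("wrist"); plat("top")
arms()
im,d,K,T=cam("side"); Q=cloud(d,K,T); rep("pedbase",sel(Q,.47,-.125,.09,.006,.1),Q)
hs=cv2.cvtColor(im,cv2.COLOR_BGR2HSV)
im,d,K,T=cam("top"); Q=cloud(d,K,T)
pad=sel(Q,.436,-.126,.03,.04,.07)&(im.max(-1)<60); rep("pad",pad,Q)
E
```

```text
t 63.55 tcp [0.4322 0.2568 0.2444] yaw -7.7 F [-0.2 -0.2 -0.5] w 1.001 gf 0.0 q [ 0.49 -0.07  1.97 -0.    1.24  0.62]
rim 5165 mean [0.4922 0.3029 0.0257] rect [485.2 293.7] [200.3 200.7] 82.3
wrist jar on plat 2715 xy -0.0444 0.0461 z 0.0722 sd 0.0007
wrist jar on plat 2787 xy 0.0439 0.0443 z 0.0720 sd 0.0013
wrist jar on plat 2189 xy -0.0468 -0.0444 z 0.0721 sd 0.0010
wrist jar on plat 2246 xy 0.0438 -0.0443 z 0.0720 sd 0.0014
rim 618 mean [0.4978 0.2686 0.0263] rect [483.7 294.3] [202.5 200.3] 82.5
top jar on plat 145 xy 0.0545 0.0443 z 0.0723 sd 0.0028
top jar on plat 306 xy 0.043 -0.0461 z 0.0721 sd 0.0026
top jar on plat 322 xy -0.0484 -0.0461 z 0.0719 sd 0.0028
top 1 19 a 0.048..0.060 mean 0.053 z 0.047..0.075 mean 0.063
top -1 19 a 0.048..0.056 mean 0.052 z 0.053..0.073 mean 0.064
side 1 7 a 0.045..0.054 mean 0.050 z 0.053..0.069 mean 0.060
side -1 45 a 0.044..0.058 mean 0.052 z 0.048..0.072 mean 0.061
wrist 1 none
wrist -1 none
pedbase 1073 mean [ 0.4601 -0.131   0.0259] rect [ 466.1 -122.5] [129.   82.5] 4.4
pad 312 mean [ 0.4406 -0.1256  0.0534] rect [ 441.6 -126.9] [44.7 48.1] 1.0
```

Emit:
{"op": "carry_out", "data": {"series": ".0009 -.0478 0 0;.0009 -.0478 0 0;.0009 -.0478 0 0;.0009 -.0478 0 0;.0009 -.0478 0 0;.0009 -.0478 0 0;.0009 -.0478 0 0;.0009 -.0478 0 0;0 0 -.06 0;0 0 -.06 0;0 0 -.03 0;0 0 -.008 0;0 0 0 0;0 0 0 0", "jaw": -1}}

```text
time: 65.65
tool_pos: [0.4396, -0.1267, 0.0857]
tcp_rot: [2.363, 2.066, 0.002]
wrist_force: [-0.5, -0.3, 0.8]
width: 0.001
grip_force: 0.0
```

```bash
python3 - <<'E'
from h import *
st()
im,d,K,T=cam("side"); cv2.imwrite("pics/s9.png",cv2.resize(im[120:280,220:420],(750,600)))
E
```

```text
t 65.65 tcp [ 0.4396 -0.1267  0.0857] yaw -7.7 F [-0.5 -0.3  0.8] w 0.001 gf 0.0 q [-0.34  0.01  2.21 -0.    0.92 -0.2 ]
```

View pics/s9.png

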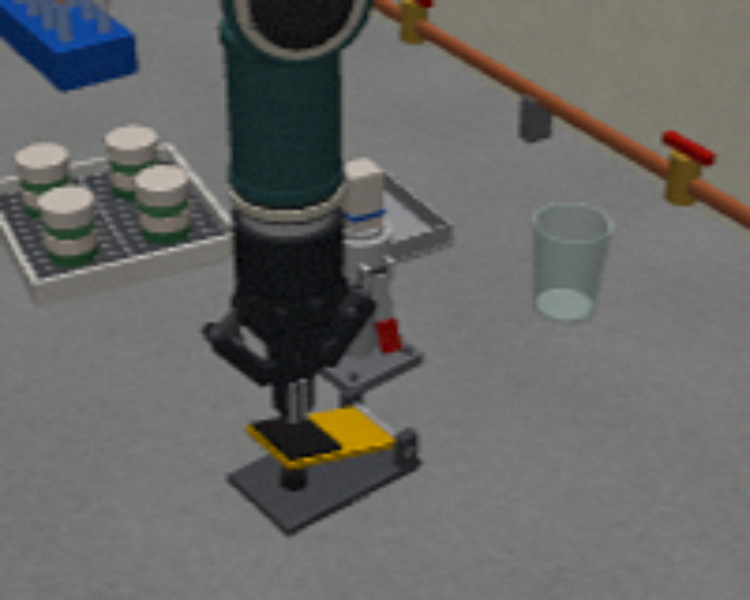

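The picture shows the closed fingertips right above the black pad (300,430). All four jars stand on the platform and the arms are down. I'm pressing now.

Emit:
{"op": "carry_out", "data": {"series": "0 0 -.01 0;0 0 -.007 0;0 0 -.005 0;0 0 -.005 0;0 0 -.005 0;0 0 -.004 0;0 0 -.002 0;0 0 0 0;0 0 0 0"}}

```text
time: 66.82
tool_pos: [0.4373, -0.1265, 0.0464]
tcp_rot: [-2.364, -2.067, 0.003]
wrist_force: [-4.6, -0.3, 9.9]
width: 0.001
grip_force: 4.8
```

Emit:
{"op": "carry_out", "data": {"series": "0 0 -.0015 0;0 0 -.0015 0;0 0 0 0;0 0 0 0"}}

```text
time: 67.32
tool_pos: [0.4372, -0.1265, 0.0434]
tcp_rot: [-2.364, -2.067, 0.003]
wrist_force: [-6.0, -1.1, 10.0]
width: 0.001
grip_force: 5.2
```

Emit:
{"op": "carry_out", "data": {"series": "0 0 -.0015 0;0 0 -.0015 0;0 0 0 0;0 0 0 0"}}

```text
time: 67.82
tool_pos: [0.4372, -0.1266, 0.0425]
tcp_rot: [-2.363, -2.067, 0.004]
wrist_force: [-12.3, 2.1, 29.5]
width: -0.0
grip_force: 14.6
```

At the stop, since the force jumped to 30 N. I'll hold for one second, then lift.

Emit:
{"op": "carry_out", "data": {"series": "0 0 0 0;0 0 0 0;0 0 0 0;0 0 0 0;0 0 0 0;0 0 0 0;0 0 0 0;0 0 0 0;0 0 0 0"}}

```text
time: 68.95
tool_pos: [0.4372, -0.1266, 0.0425]
tcp_rot: [-2.363, -2.067, 0.004]
wrist_force: [-13.0, 1.0, 29.5]
width: -0.002
grip_force: 14.5
```

Emit:
{"op": "carry_out", "data": {"series": "0 0 .005 0;0 0 .007 0;0 0 .01 0;0 0 .02 0;0 0 .04 0;0 0 .06 0;0 0 .06 0;0 0 0 0;0 0 0 0;0 0 0 0"}}

```text
time: 70.2
tool_pos: [0.4367, -0.1258, 0.2397]
tcp_rot: [-2.363, -2.065, 0.003]
wrist_force: [-0.6, 0.6, 0.0]
width: 0.0
grip_force: 0.0
```

```bash
python3 - <<'E'
from h import *
st(); plat("top"); arms()
im,d,K,T=cam("wrist"); Q=cloud(d,K,T); rep("pad",sel(Q,.438,-.126,.02,.03,.07),Q)
im,d,K,T=cam("top"); Q=cloud(d,K,T); rep("hous",sel(Q,.572,-.015,.03,.175,.21),Q); rep("cap",sel(Q,.686,.158,.05,.03,.12),Q)
im,d,K,T=cam("side"); cv2.imwrite("pics/s10.png",cv2.resize(im[110:310,200:450],(750,600)))
E
```

```text
t 70.2 tcp [ 0.4367 -0.1258  0.2397] yaw -7.7 F [-0.6  0.6  0. ] w 0.0 gf 0.0 q [-0.34 -0.16  2.06 -0.    1.25 -0.2 ]
rim 795 mean [0.4825 0.2947 0.0264] rect [483.8 294.3] [202.7 200.4] 82.3
top jar on plat 315 xy 0.0431 0.0432 z 0.0723 sd 0.0028
top jar on plat 310 xy 0.043 -0.0462 z 0.0721 sd 0.0026
top jar on plat 322 xy -0.0462 0.0447 z 0.0720 sd 0.0030
top jar on plat 319 xy -0.0484 -0.046 z 0.0722 sd 0.0029
top 1 19 a 0.049..0.059 mean 0.053 z 0.048..0.076 mean 0.063
top -1 5 a 0.048..0.052 mean 0.049 z 0.065..0.073 mean 0.070
side 1 6 a 0.047..0.054 mean 0.050 z 0.053..0.068 mean 0.058
side -1 45 a 0.046..0.060 mean 0.052 z 0.049..0.072 mean 0.061
wrist 1 none
wrist -1 310 a 0.043..0.059 mean 0.053 z 0.048..0.073 mean 0.062
pad 1313 mean [ 0.4378 -0.1258  0.0546] rect [ 437.7 -126.1] [39.3 39. ] 82.3
hous 173 mean [ 0.5696 -0.0147  0.1873] rect [570.6 -14.3] [30.5 30.3] 87.3
cap 128 mean [0.6806 0.1568 0.0444] rect [680.2 158.6] [42.2 39.6] 64.7
```

View pics/s10.png

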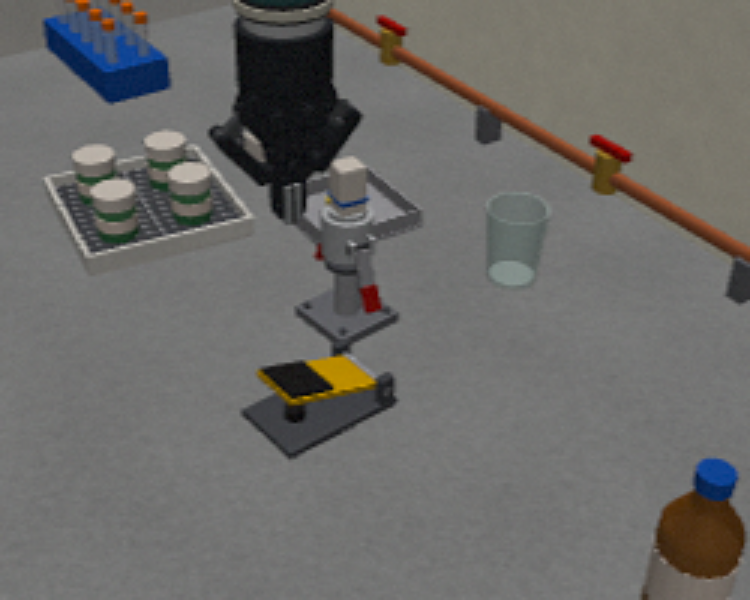

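The pedal is back up, with its pad at 54.6 mm. Both arms are down, four jars stand on the platform, the cap is in the dish, and the robot is clear of everything.

```bash
python3 -c "
from h import *
print(bot.finish_job())"
```

```text
the job is handed in; nothing more can be done
None
```

I finished the job and handed it in at about 70 s; the hand-in gave no verdict, but my last camera check showed the dust cap in the dish, the coupling home with both arms down, all four jars upright on the platform and the pedal back up.

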